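# Find the battery tin by its weight

## Robot

A 6-joint arm with a two-finger parallel gripper is mounted at the origin on the work surface. World frame = base frame: x ahead of the robot, y to its left, z up, the work surface at z = 0. Lengths are in m, angles in rad, forces in N, time in s.
With the tool pointing down it reaches from about 0.3 to 0.875 m from the base axis. Payload 6.4 kg.
Tool frame: the origin (TCP) lies midway between the tips of the shut fingers; the grasp point (between the pads) lies 19 mm behind it; z points along the fingers, y is the line along which they close (so a half turn about z gives the same grasp; the last joint's range is limited). The gripper opens to 88 mm and grips with 3 to 60 N. Pads are 18 mm wide; open, the fingers measure 123 mm over their backs; the gripper's body (75 mm by 187 mm) begins 45 mm behind the grasp point.
Start: joints at [0.905, 0.181, 1.607, -0, 1.354, -0.206], TCP at [0.255, 0.515, 0.218] pointing down, gripper open.
Joint ranges: [-2.99, 2.99], [-0.89, 2.07], [0.3, 2.58], [-1.14, 4.28], [0, 2.63], [-3.12, 3.12]. Speed limits (rad/s): [2.57, 2.57, 3.01, 3.14, 3.14, 3.14].

## Interface

Orientations are given as a rotation vector (axis times angle).
In Python, from plant import arm gives the robot as it stands.
- The arm moves only by the shell command python3 -m handwheel 'ROWS' [FORCE]. ROWS is JSON, a list of rows, each an object with "slide": the shift along the tool's x, y, z in m, a list of three; "spin": the turn about the tool's z in degrees; "fingers": the opening, from 0 (shut) to 1 (fully open). A call has 1 to 12 rows; each row is the pose to reach, as a shift and turn from the pose commanded when the call began, along the tool's axes at that moment; what a row does not reach only later rows make up. A row lasts 1/8 s, in which the tool goes at most 62.5 mm and 10.7 degrees, less where a joint would pass 70% of its speed; a pose out of reach is approached as far as the arm can. A call with a gripper value outside its range is refused whole. The fingers move at their own pace and stop on an object; FORCE is the grip in N (left out, the last holds). Time passes only in rows, so rows that repeat a pose let the fingers close. It gives the time, the measured TCP pose, the force, the opening and the grip force at its end, in the units of the state.
- arm.get_state(): the state, without advancing time (a new reading comes with each control period).
- arm.camera(name): name is "side" or "top" or "wrist"; returns the picture (420x560x3 uint8, blue, green, red); there is no depth.
- arm.camera_params(name): a dict with "fx", "fy", "cx", "cy" (pixels), "k1" (the pictures are not rectified: a ray, as slopes to the right and down, at radius r is drawn at 1 + k1 r^2 times it, then the intrinsics apply), "T" (4x4, takes a point from camera to world coordinates). Camera axes: x right, y down, z forward; pixel columns grow to the right and rows downward; lengths in m; the calibration is good to about 2 mm. A picture is of the moment at which its call begins: read the wrist's pose just before it. camera_params takes no time and is no camera call; for the wrist camera it gives the pose at the moment of the call.
- arm.sign_off(): hands the job in; it is judged then, once.
Trained networks look in the newest picture that a camera, given by its name, has taken for a name from the list of things; names that differ only in an ending like _2 or _b are one class to them, and where a whole thing is asked for, a point or a joint stands for the part that bears it (a point fixed in the world has none). Each returns a list of dicts, best first, with "conf" (0 to 1); they miss things now and then, are a little off and sometimes report something else, mostly with a low value. They report only what shows in the picture. A call takes as long as a camera call. They do not tell look-alikes from the thing itself.
- arm.recognise(camera, name): "rect" ([left, top, right, bottom] in pixels, round what is visible of it).
- arm.mark_of(camera, name): "position" ([column, row] in pixels: a listed point, or the origin of a listed thing).
The state is a dict: "time_s": time; "joint_positions": joint angles; "dq": joint speeds; "joint_torque": joint torques, N m; "ee_pos": TCP position; "tcp_rot": TCP orientation; "wrist_force": force on the tool from outside, world axes, zero at the start; "wrist_torque": the same for the moment, N m; "grip_width": finger opening in m; "grip_force": force on a finger pad.
Only numpy, scipy, OpenCV 4.12 (cv2) and the standard library are available. Lean on these libraries where they do the work, as an engineer would, in place of code of your own. Each camera call takes 0.05 s, during which the arm holds its last target. There are 200 camera calls.

## Task

The headlamp needs new batteries: one of the three identical closed tins on the shelf is packed with them and is clearly the heaviest, which you can only tell by hefting. Stand the two lighter tins upright inside the low bamboo tray, and finish holding the heaviest one up in the gripper, upright and about 15 cm clear of the shelf, over its open middle; do not put it down or let go of it at the end. Do not drop or tip over any tin, and leave the other things lying about where they are.

Things in the scene. Friction and masses are not known exactly. Their poses are not given: they have to be found in the camera images.
- tin_1: one of three closed screw-lid aluminium tins, identical to look at: cylinder 62 mm diameter, 84 mm tall over its knurled lid (lid the top 21 mm). Origin: centre of its underside, z up. Stands on the shelf among the other things; which tin stands where changes, and its looks and place tell nothing of what is in it. In all, the tin packed with batteries weighs 340 to 410 g, each of the other two 100 to 220 g; the weight lies on the tin's axis.
- tin_2: one of three closed screw-lid aluminium tins, identical to look at: cylinder 62 mm diameter, 84 mm tall over its knurled lid (lid the top 21 mm). Origin: centre of its underside, z up. Stands on the shelf among the other things; which tin stands where changes, and its looks and place tell nothing of what is in it. In all, the tin packed with batteries weighs 340 to 410 g, each of the other two 100 to 220 g; the weight lies on the tin's axis.
- tin_3: one of three closed screw-lid aluminium tins, identical to look at: cylinder 62 mm diameter, 84 mm tall over its knurled lid (lid the top 21 mm). Origin: centre of its underside, z up. Stands on the shelf among the other things; which tin stands where changes, and its looks and place tell nothing of what is in it. In all, the tin packed with batteries weighs 340 to 410 g, each of the other two 100 to 220 g; the weight lies on the tin's axis.
- tray: low open bamboo tray, 270 mm long (its x) by 150 mm wide (its y), 36 mm high, walls and floor 7 mm thick, so inside 256 x 136 mm, inner floor 7 mm above the shelf; a small wooden grip on each short end outside reaches 146 mm from the centre. Loose, 600 g. Origin: centre of its underside, z up. Empty at the start; both tins fit side by side along its length.
- headlamp: black aluminium headlamp: tube lying along its y, 96 mm long, 34 mm wide, 38 mm high. Origin: underside, middle. Not part of the job.
- carabiner: red carabiner with nylon gate lying flat, 105 mm long (x), 60 mm wide, 9 mm high. Origin: underside, middle. Not part of the job.
- mug: stainless steel camping mug, open, 84 mm diameter, 85 mm tall, handle reaching about 40 mm further to its +y. Origin: centre of the underside. Not part of the job.
- cup: lime green collapsible silicone cup, pulled out, 86 mm rim diameter, 64 mm tall. Origin: centre of the underside. Not part of the job.
- polish: flat round closed shoe polish tin of dark steel, 76 mm diameter, 25 mm high. Origin: centre of the underside. Not part of the job.
- brush: wooden boot brush, bristles down, 150 mm (x) by 50 mm, 48 mm high. Origin: underside, middle. Not part of the job. Further left of it a white plastic cabinet, 230 mm high, its door ajar, is fixed on the shelf.
- flask: tall aluminium drinking bottle with black cap, 68 mm diameter, 210 mm tall. Origin: centre of the underside. Not part of the job. Further right of it a storage box and a lantern are fixed on the shelf.
Things that resemble listed ones, but are neither listed nor needed, are in the scene too. There is more than one size of the flask; the job needs the smallest.

How it is judged:
At the end, for the whole second after the job is handed in: Two tins stand upright (6 degrees), still and released on the tray's floor, each pressing on it with under 2.75 N (280 g; the battery tin would press harder); the battery tin hangs still in the gripper alone, over 110 mm above the shelf, at most 550 mm to either side, upright to 15 degrees ((((height (world z) of tin_1 above 0.11 m and world y of tin_1 between -0.55 and 0.55 m and angle between tin_1's own z axis and vertical below 0.26 rad and contact force between tin_1 and the fingers above 1.5 N and linear speed of tin_1 below 0.03 m/s and contact force between tin_1 and flask below 0.1 N and contact force between tin_1 and mug below 0.1 N and contact force between tin_1 and tray below 0.1 N) and (contact force between tin_2 and tray between 0.5 and 2.75 N and x of tin_2 in the frame of tray between -0.105 and 0.105 m and y of tin_2 in the frame of tray between -0.046 and 0.046 m and z of tin_2 in the frame of tray below 0.014 m and angle between tin_2's own z axis and vertical below 0.1 rad and linear speed of tin_2 below 0.03 m/s and contact force between tin_2 and the fingers below 0.2 N) and (contact force between tin_3 and tray between 0.5 and 2.75 N and x of tin_3 in the frame of tray between -0.105 and 0.105 m and y of tin_3 in the frame of tray between -0.046 and 0.046 m and z of tin_3 in the frame of tray below 0.014 m and angle between tin_3's own z axis and vertical below 0.1 rad and linear speed of tin_3 below 0.03 m/s and contact force between tin_3 and the fingers below 0.2 N)) or ((height (world z) of tin_2 above 0.11 m and world y of tin_2 between -0.55 and 0.55 m and angle between tin_2's own z axis and vertical below 0.26 rad and contact force between tin_2 and the fingers above 1.5 N and linear speed of tin_2 below 0.03 m/s and contact force between tin_2 and flask below 0.1 N and contact force between tin_2 and mug below 0.1 N and contact force between tin_2 and tray below 0.1 N) and (contact force between tin_1 and tray between 0.5 and 2.75 N and x of tin_1 in the frame of tray between -0.105 and 0.105 m and y of tin_1 in the frame of tray between -0.046 and 0.046 m and z of tin_1 in the frame of tray below 0.014 m and angle between tin_1's own z axis and vertical below 0.1 rad and linear speed of tin_1 below 0.03 m/s and contact force between tin_1 and the fingers below 0.2 N) and (contact force between tin_3 and tray between 0.5 and 2.75 N and x of tin_3 in the frame of tray between -0.105 and 0.105 m and y of tin_3 in the frame of tray between -0.046 and 0.046 m and z of tin_3 in the frame of tray below 0.014 m and angle between tin_3's own z axis and vertical below 0.1 rad and linear speed of tin_3 below 0.03 m/s and contact force between tin_3 and the fingers below 0.2 N)) or ((height (world z) of tin_3 above 0.11 m and world y of tin_3 between -0.55 and 0.55 m and angle between tin_3's own z axis and vertical below 0.26 rad and contact force between tin_3 and the fingers above 1.5 N and linear speed of tin_3 below 0.03 m/s and contact force between tin_3 and flask below 0.1 N and contact force between tin_3 and mug below 0.1 N and contact force between tin_3 and tray below 0.1 N) and (contact force between tin_1 and tray between 0.5 and 2.75 N and x of tin_1 in the frame of tray between -0.105 and 0.105 m and y of tin_1 in the frame of tray between -0.046 and 0.046 m and z of tin_1 in the frame of tray below 0.014 m and angle between tin_1's own z axis and vertical below 0.1 rad and linear speed of tin_1 below 0.03 m/s and contact force between tin_1 and the fingers below 0.2 N) and (contact force between tin_2 and tray between 0.5 and 2.75 N and x of tin_2 in the frame of tray between -0.105 and 0.105 m and y of tin_2 in the frame of tray between -0.046 and 0.046 m and z of tin_2 in the frame of tray below 0.014 m and angle between tin_2's own z axis and vertical below 0.1 rad and linear speed of tin_2 below 0.03 m/s and contact force between tin_2 and the fingers below 0.2 N)))); the arm keeps its last pose, push and grip.
It fails at once if a tin is dropped: in free fall with its underside more than 4 cm above the shelf ((contact force between tin_1 and anything else below 0.001 N and height (world z) of tin_1 above 0.04 m) or (contact force between tin_2 and anything else below 0.001 N and height (world z) of tin_2 above 0.04 m) or (contact force between tin_3 and anything else below 0.001 N and height (world z) of tin_3 above 0.04 m)).
It fails at once if a tin is tipped over (more than 45 degrees) (angle between any of tin_1, tin_2, tin_3's own z axis and vertical above 0.8 rad).
It fails at once if a bystander is moved by more than 3 cm, or the mug, cup or bottle is tipped (distance of any of headlamp, carabiner, mug, cup, polish, brush, flask from where it was at the start of the episode above 0.03 m or angle between any of mug, cup, flask's own z axis and vertical above 0.5 rad).
It also fails if it takes over 72 s, if anything falls off the work surface, if the arm or the gripper's body presses on something with over 40 N, if the wrist force passes 120 N, or if a joint passes its speed limit or range.

## Working session

There is one attempt and no reset: what is moved stays moved. The work goes in short steps, Python scripts to look and compute and a shell command to move; the robot and the scene stay as the last step left them, time stands still between calls to the robot, and variables do not carry over. Pictures are saved under pics/ and viewed, at most 10 in all, crops included, and the job is handed in when it is done.

```bash
mkdir -p pics; cat > h.py <<'E'
import numpy as np, cv2
from plant import arm
def proj(cam,pts):
    p=arm.camera_params(cam);T=np.array(p["T"]);P=(np.atleast_2d(pts)-T[:3,3])@T[:3,:3]
    s=P[:,:2]/P[:,2:];s=s*(1+p["k1"]*(s**2).sum(1,keepdims=True))
    return s*[p["fx"],p["fy"]]+[p["cx"],p["cy"]]
def ground(cam,px,z,p=None):
    p=p or arm.camera_params(cam);T=np.array(p["T"]);d=(np.array(px,float)-[p["cx"],p["cy"]])/[p["fx"],p["fy"]]
    s=d.copy()
    for _ in range(30): s=d/(1+p["k1"]*(s@s))
    r=T[:3,:3]@[s[0],s[1],1]; return T[:3,3]+r*(z-T[2,3])/r[2]
def tool(dw):
    from scipy.spatial.transform import Rotation as R
    return R.from_rotvec(arm.get_state()["tcp_rot"]).as_matrix().T@np.array(dw)
E
python3 - <<'E'
from h import *
s=arm.get_state();print({k:np.round(v,3).tolist() for k,v in s.items()})
for c in("top","side"):
    cv2.imwrite(f"pics/{c}0.png",arm.camera(c))
    print(c,np.round(np.array(arm.camera_params(c)["T"])[:3,3],2))
    for n,h in (("tin_1",0),("tray",0),("mug",0),("flask",0),("cup",0),("polish",0),("headlamp",0),("carabiner",0),("brush",0)):
        for d in arm.mark_of(c,n):
            if d["conf"]>.25: print(n,round(d["conf"],2),np.round(d["position"]),np.round(ground(c,d["position"],0)[:2],3))
E
```

```text
{'time_s': 0.0, 'joint_positions': [0.905, 0.182, 1.608, -0.0, 1.354, -0.206], 'dq': [-0.002, -0.001, 0.002, 0.002, -0.001, -0.0], 'joint_torque': [-0.001, -43.387, -34.185, 0.07, 0.038, -0.0], 'ee_pos': [0.255, 0.515, 0.217], 'tcp_rot': [-0.716, -3.058, 0.002], 'wrist_force': [0.051, -0.317, 1.184], 'wrist_torque': [-0.034, 0.039, -0.033], 'grip_force': 0.0, 'grip_width': 0.088}
top [ 0.5  -0.1   0.98]
tin_1 0.93 [275. 201.] [ 0.654 -0.075]
tin_1 0.87 [387. 296.] [ 0.442 -0.321]
tin_1 0.8 [219. 271.] [0.497 0.052]
tray 0.79 [105. 286.] [0.464 0.303]
mug 0.83 [297. 149.] [ 0.776 -0.126]
flask 0.83 [368. 137.] [ 0.802 -0.289]
flask 0.77 [414. 192.] [ 0.674 -0.391]
flask 0.75 [457. 226.] [ 0.595 -0.484]
flask 0.71 [220. 274.] [0.491 0.049]
cup 0.64 [217. 170.] [0.726 0.059]
cup 0.45 [221. 271.] [0.497 0.047]
polish 0.58 [440. 284.] [ 0.466 -0.438]
carabiner 0.81 [303. 298.] [ 0.437 -0.135]
brush 0.59 [134. 165.] [0.739 0.251]
side [ 0.48 -0.92  0.86]
tin_1 0.78 [242. 188.] [0.501 0.05 ]
tin_1 0.74 [302. 216.] [ 0.654 -0.084]
tin_1 0.69 [309. 138.] [0.734 0.266]
tin_1 0.57 [228. 298.] [ 0.444 -0.319]
tray 0.68 [227. 135.] [0.473 0.315]
mug 0.27 [307. 278.] [ 0.631 -0.287]
flask 0.95 [310. 356.] [ 0.602 -0.485]
flask 0.91 [337. 312.] [ 0.682 -0.388]
flask 0.6 [380. 275.] [ 0.804 -0.302]
flask 0.55 [350. 220.] [ 0.777 -0.115]
cup 0.81 [320. 180.] [0.73  0.055]
cup 0.54 [240. 188.] [0.497 0.052]
cup 0.53 [225. 137.] [0.467 0.305]
polish 0.62 [240. 340.] [ 0.464 -0.43 ]
polish 0.57 [242. 189.] [0.502 0.044]
headlamp 0.56 [305. 279.] [ 0.627 -0.289]
carabiner 0.64 [225. 239.] [ 0.446 -0.14 ]
brush 0.68 [310. 139.] [0.739 0.26 ]
```

View pics/top0.png

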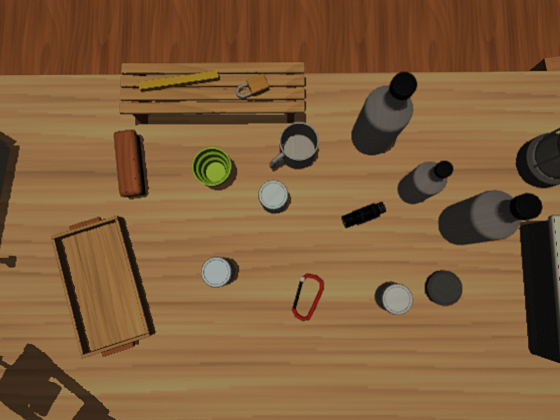

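View pics/side0.png

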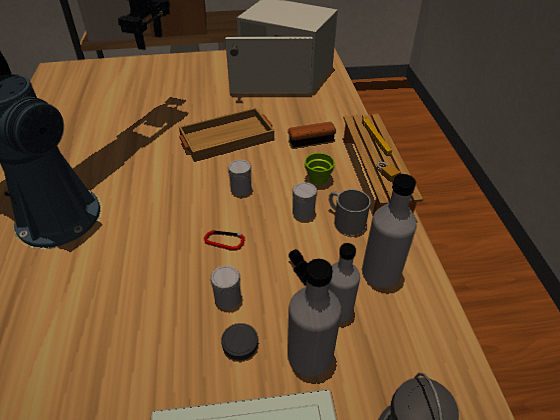

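Three tins show, at top-image (217,271), (273,195) and (397,298). They are the only tin-sized closed cylinders; the dark flat one at (444,288) is the polish. There is one tray, at (103,286). Three bottles stand at (385,115), (425,183) and (490,217). The smallest, at (425,183), is the listed flask, and I only need to keep clear of it. The mug handle at (277,162) points towards the tin at (273,195).

```bash
python3 - <<'E'
from h import *
from scipy.spatial.transform import Rotation as R
c=[(54,238),(118,217),(153,333),(84,355)]
w=np.array([ground("top",q,.036)[:2] for q in c]);print(w.round(3),w.mean(0).round(3))
a=(w[2]+w[3]-w[0]-w[1])/2;print("len",np.linalg.norm(a),np.degrees(np.arctan2(a[1],a[0])))
M=R.from_rotvec(arm.get_state()["tcp_rot"]).as_matrix();print(M.round(3))
e=arm.get_state()["ee_pos"]
for n,(u,v) in dict(A=(217,271),B=(273,195),C=(397,298)).items():
    p=ground("top",(u,v),.084);print(n,p.round(3))
print(tool(np.array([.45,.05,.217])-e).round(3), tool(np.array([.498,.05,.217])-e).round(3))
p=arm.camera_params("wrist");T=np.array(p["T"]);print((M.T@(T[:3,3]-e)).round(3),(M.T@T[:3,:3]).round(2),p["fx"])
E
```

```text
[[0.57  0.405]
 [0.615 0.268]
 [0.368 0.183]
 [0.324 0.326]] [0.469 0.296]
len 0.2597050458039291 -161.57372256686514
[[-0.896  0.444  0.   ]
 [ 0.444  0.896  0.   ]
 [-0.     0.    -1.   ]]
A [0.497 0.042 0.084]
B [ 0.654 -0.072  0.084]
C [ 0.442 -0.322  0.084]
[-0.381 -0.331  0.001] [-0.424 -0.309  0.001]
[ 0.066  0.001 -0.167] [[ 0.   -0.97 -0.26]
 [ 1.    0.   -0.  ]
 [ 0.   -0.26  0.97]] 353.8376629733552
```

```bash
python3 -m handwheel '[{"slide":[-0.047,-0.034,0],"spin":-5,"fingers":1},{"slide":[-0.094,-0.069,0],"spin":-10,"fingers":1},{"slide":[-0.141,-0.103,0],"spin":-15,"fingers":1},{"slide":[-0.188,-0.137,0],"spin":-20,"fingers":1},{"slide":[-0.236,-0.172,0],"spin":-25,"fingers":1},{"slide":[-0.283,-0.206,0],"spin":-30,"fingers":1},{"slide":[-0.33,-0.24,0],"spin":-35,"fingers":1},{"slide":[-0.377,-0.275,0],"spin":-40,"fingers":1},{"slide":[-0.424,-0.309,0],"spin":-45,"fingers":1},{"slide":[-0.424,-0.309,0],"spin":-45,"fingers":1},{"slide":[-0.424,-0.309,0],"spin":-45,"fingers":1}]' 25
cat > look.py <<'E'
import sys
from h import *
def circ(g):  # outline of the lid top by fit against edges
    pass
s=arm.get_state();p=arm.camera_params("wrist");im=arm.camera("wrist")
cv2.imwrite(f"pics/{sys.argv[1]}.png",im)
print("F",np.round(s["wrist_force"],2),"ee",np.round(s["ee_pos"],4))
for n in sys.argv[2:]:
    for f in ("mark_of","recognise"):
        for d in getattr(arm,f)("wrist",n):
            if d["conf"]<.3: continue
            if f=="mark_of": w=ground("wrist",d["position"],0,p)
            else:
                r=d["rect"];w=r
            print(n,f,round(d["conf"],2),np.round(w,3),np.round(tool(w-s["ee_pos"]),4) if f=="mark_of" else "")
E
python3 look.py w1 tin_1
```

```text
time_s: 2.38
ee_pos: [0.4976, 0.0504, 0.2181]
tcp_rot: [0.507, -3.1, -0.001]
wrist_force: [-0.7, 0.8, -0.6]
grip_width: 0.0882
grip_force: 0.0
F [-0.68  0.75 -0.6 ] ee [0.4976 0.0504 0.2181]
tin_1 mark_of 0.78 [ 0.659 -0.071  0.   ] [-0.1138 -0.1671  0.218 ]
tin_1 mark_of 0.72 [0.499 0.045 0.   ] [ 1.000e-04 -6.200e-03  2.181e-01]
tin_1 recognise 0.82 [ 78.9 248.3 146.9 308.9] 
tin_1 recognise 0.62 [238.9 153.5 312.2 233.4]
```

```bash
python3 -m handwheel '[{"slide":[0,-0.005,0.05],"spin":0,"fingers":1},{"slide":[0,-0.005,0.1],"spin":0,"fingers":1},{"slide":[0,-0.005,0.14],"spin":0,"fingers":1},{"slide":[0,-0.005,0.165],"spin":0,"fingers":1},{"slide":[0,-0.005,0.182],"spin":0,"fingers":1},{"slide":[0,-0.005,0.182],"spin":0,"fingers":1},{"slide":[0,-0.005,0.182],"spin":0,"fingers":0.6},{"slide":[0,-0.005,0.182],"spin":0,"fingers":0.4},{"slide":[0,-0.005,0.182],"spin":0,"fingers":0.4},{"slide":[0,-0.005,0.182],"spin":0,"fingers":0.4},{"slide":[0,-0.005,0.182],"spin":0,"fingers":0.4},{"slide":[0,-0.005,0.182],"spin":0,"fingers":0.4}]' 25; python3 -m handwheel '[{"slide":[0,0,-0.01],"spin":0,"fingers":0.4},{"slide":[0,0,-0.03],"spin":0,"fingers":0.4},{"slide":[0,0,-0.06],"spin":0,"fingers":0.4},{"slide":[0,0,-0.09],"spin":0,"fingers":0.4},{"slide":[0,0,-0.09],"spin":0,"fingers":0.4},{"slide":[0,0,-0.09],"spin":0,"fingers":0.4},{"slide":[0,0,-0.09],"spin":0,"fingers":0.4},{"slide":[0,0,-0.09],"spin":0,"fingers":0.4},{"slide":[0,0,-0.09],"spin":0,"fingers":0.4},{"slide":[0,0,-0.09],"spin":0,"fingers":0.4}]'
python3 - <<'E'
from h import *
f=[]
for i in range(6): arm.camera("wrist");s=arm.get_state();f.append(np.r_[s["wrist_force"],s["joint_torque"][1:3]])
print(np.mean(f,0).round(2),np.std(f,0).round(2),np.round(s["joint_positions"],2))
e=np.array(s["ee_pos"]);a=np.radians(18.4);u=np.array([np.cos(a),np.sin(a),0])
for k in(-.06,.06): print((np.array([.469,.296,e[2]])+k*u).round(3),tool(np.array([.469,.296,e[2]])+k*u-e).round(3))
E
```

```text
time_s: 4.03
ee_pos: [0.5003, 0.0455, 0.0372]
tcp_rot: [-0.509, 3.099, -0.0]
wrist_force: [-1.3, 1.0, 6.9]
grip_width: 0.0612
grip_force: 25.0
time_s: 5.28
ee_pos: [0.4995, 0.0455, 0.1261]
tcp_rot: [0.509, -3.1, -0.0]
wrist_force: [0.4, 0.4, -1.8]
grip_width: 0.0613
grip_force: 25.0
[  0.22   0.23  -1.37 -37.47 -31.12] [0.47 0.5  0.36 0.02 0.02] [-0.15  0.12  1.87  0.    1.15 -2.04]
[0.412 0.277 0.126] [ 0.009  0.247 -0.   ]
[0.526 0.315 0.126] [-0.111  0.247 -0.   ]
```

```bash
python3 -m handwheel '[{"slide":[-0.016,0.035,0],"spin":0,"fingers":0.4},{"slide":[-0.038,0.085,0],"spin":0,"fingers":0.4},{"slide":[-0.06,0.135,0],"spin":0,"fingers":0.4},{"slide":[-0.082,0.185,0],"spin":0,"fingers":0.4},{"slide":[-0.1,0.225,0],"spin":0,"fingers":0.4},{"slide":[-0.111,0.25,0],"spin":0,"fingers":0.4},{"slide":[-0.111,0.25,0],"spin":0,"fingers":0.4},{"slide":[-0.111,0.25,0.03],"spin":0,"fingers":0.4},{"slide":[-0.111,0.25,0.055],"spin":0,"fingers":0.4},{"slide":[-0.111,0.25,0.07],"spin":0,"fingers":0.4},{"slide":[-0.111,0.25,0.078],"spin":0,"fingers":0.4},{"slide":[-0.111,0.25,0.078],"spin":0,"fingers":0.4}]'; python3 look.py w2 tray
```

```text
time_s: 7.08
ee_pos: [0.5249, 0.3175, 0.0483]
tcp_rot: [0.509, -3.1, 0.0]
wrist_force: [-0.2, -0.3, -0.6]
grip_width: 0.0617
grip_force: 25.0
F [-0.22 -0.28 -0.55] ee [0.5249 0.3175 0.0483]
tray mark_of 0.83 [0.471 0.303 0.   ] [0.0557 0.0032 0.0482]
tray recognise 0.94 [132.4   1.3 445.  377.3]
```

View pics/w2.png

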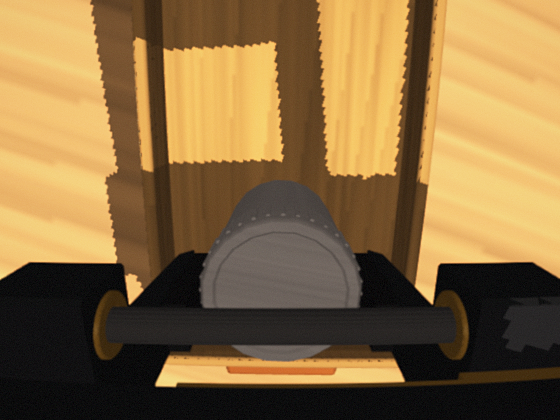

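```bash
python3 -m handwheel '[{"slide":[0,0,0.004],"spin":0,"fingers":0.4},{"slide":[0,0,0.004],"spin":0,"fingers":0.4},{"slide":[0,0,0.004],"spin":0,"fingers":0.85},{"slide":[0,0,0.004],"spin":0,"fingers":1},{"slide":[0,0,0.004],"spin":0,"fingers":1},{"slide":[0,0,-0.03],"spin":0,"fingers":1},{"slide":[0,0,-0.08],"spin":0,"fingers":1},{"slide":[0,0,-0.13],"spin":0,"fingers":1},{"slide":[0,0,-0.155],"spin":0,"fingers":1},{"slide":[0,0,-0.155],"spin":0,"fingers":1}]'; python3 -m handwheel '[{"slide":[0,-0.04,0],"spin":0,"fingers":1},{"slide":[0,-0.095,0],"spin":0,"fingers":1},{"slide":[0,-0.15,0],"spin":0,"fingers":1},{"slide":[0,-0.205,0],"spin":0,"fingers":1},{"slide":[0,-0.26,0],"spin":0,"fingers":1},{"slide":[0,-0.315,0],"spin":0,"fingers":1},{"slide":[0,-0.365,0],"spin":0,"fingers":1},{"slide":[0,-0.411,0],"spin":0,"fingers":1},{"slide":[0,-0.411,0],"spin":0,"fingers":1},{"slide":[0,-0.411,0],"spin":0,"fingers":1}]'; python3 look.py w3 tin_1; python3 - <<'E'
from h import *
f=[]
for i in range(5): arm.camera("wrist");f.append(arm.get_state()["wrist_force"])
print(np.mean(f,0))
E
```

```text
time_s: 8.48
ee_pos: [0.5263, 0.3184, 0.206]
tcp_rot: [-0.508, 3.095, 0.002]
wrist_force: [0.3, 0.7, -0.0]
grip_width: 0.0878
grip_force: 0.0
time_s: 9.72
ee_pos: [0.6552, -0.0709, 0.2013]
tcp_rot: [0.508, -3.097, -0.003]
wrist_force: [0.5, -0.2, -0.0]
grip_width: 0.0879
grip_force: 0.0
F [ 0.46 -0.22 -0.05] ee [ 0.6552 -0.0709  0.2013]
tin_1 mark_of 0.68 [ 0.66  -0.074 -0.   ] [-0.0043 -0.0044  0.2013]
tin_1 recognise 0.9 [238.8 154.1 316.8 238.3] 
[ 0.06632529 -0.58176499  0.03955044]
```

View pics/w3.png

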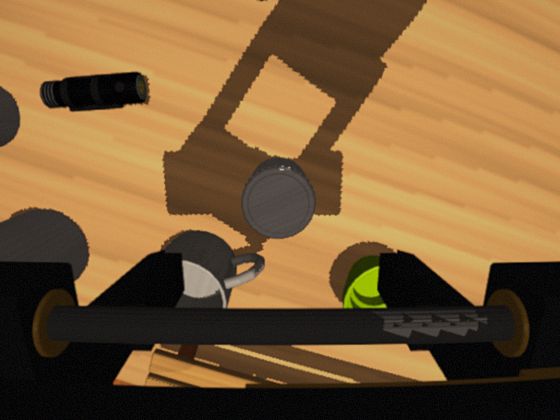

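```bash
python3 -m handwheel '[{"slide":[-0.003,-0.004,0.045],"spin":0,"fingers":1},{"slide":[-0.003,-0.004,0.09],"spin":0,"fingers":1},{"slide":[-0.003,-0.004,0.13],"spin":0,"fingers":1},{"slide":[-0.003,-0.004,0.152],"spin":0,"fingers":1},{"slide":[-0.003,-0.004,0.164],"spin":0,"fingers":1},{"slide":[-0.003,-0.004,0.164],"spin":0,"fingers":1},{"slide":[-0.003,-0.004,0.164],"spin":0,"fingers":0.6},{"slide":[-0.003,-0.004,0.164],"spin":0,"fingers":0.4},{"slide":[-0.003,-0.004,0.164],"spin":0,"fingers":0.4},{"slide":[-0.003,-0.004,0.164],"spin":0,"fingers":0.4},{"slide":[-0.003,-0.004,0.164],"spin":0,"fingers":0.4},{"slide":[-0.003,-0.004,0.164],"spin":0,"fingers":0.4}]' 25; python3 -m handwheel '[{"slide":[0,0,-0.01],"spin":0,"fingers":0.4},{"slide":[0,0,-0.03],"spin":0,"fingers":0.4},{"slide":[0,0,-0.07],"spin":0,"fingers":0.4},{"slide":[0,0,-0.1],"spin":0,"fingers":0.4},{"slide":[0,0,-0.1],"spin":0,"fingers":0.4},{"slide":[0,0,-0.1],"spin":0,"fingers":0.4},{"slide":[0,0,-0.1],"spin":0,"fingers":0.4},{"slide":[0,0,-0.1],"spin":0,"fingers":0.4}]'
python3 - <<'E'
from h import *
f=[]
for i in range(8): arm.camera("wrist");s=arm.get_state();f.append(s["wrist_force"])
print(np.mean(f,0).round(2),np.std(f,0).round(2))
e=np.array(s["ee_pos"]);print(e.round(3),tool(np.array([.412,.281,e[2]])-e).round(3))
E
```

```text
time_s: 11.62
ee_pos: [0.661, -0.0741, 0.0404]
tcp_rot: [-0.509, 3.099, -0.0]
wrist_force: [-1.2, 2.8, 6.2]
grip_width: 0.0614
grip_force: 25.0
time_s: 12.62
ee_pos: [0.6596, -0.0741, 0.1378]
tcp_rot: [0.509, -3.098, -0.002]
wrist_force: [-0.1, 0.5, -1.2]
grip_width: 0.0617
grip_force: 25.0
[ 0.08 -0.06 -1.19] [0.27 0.43 0.48]
[ 0.66  -0.074  0.139] [ 0.122  0.416 -0.   ]
```

```bash
python3 -m handwheel '[{"slide":[0.01,0.035,0],"spin":0,"fingers":0.4},{"slide":[0.026,0.088,0],"spin":0,"fingers":0.4},{"slide":[0.042,0.142,0],"spin":0,"fingers":0.4},{"slide":[0.058,0.196,0],"spin":0,"fingers":0.4},{"slide":[0.073,0.25,0],"spin":0,"fingers":0.4},{"slide":[0.089,0.304,0],"spin":0,"fingers":0.4},{"slide":[0.104,0.354,0],"spin":0,"fingers":0.4},{"slide":[0.116,0.396,0],"spin":0,"fingers":0.4},{"slide":[0.122,0.416,0],"spin":0,"fingers":0.4},{"slide":[0.122,0.416,0],"spin":0,"fingers":0.4}]'; python3 -m handwheel '[{"slide":[0,0,0.03],"spin":0,"fingers":0.4},{"slide":[0,0,0.06],"spin":0,"fingers":0.4},{"slide":[0,0,0.08],"spin":0,"fingers":0.4},{"slide":[0,0,0.087],"spin":0,"fingers":0.4},{"slide":[0,0,0.09],"spin":0,"fingers":0.4},{"slide":[0,0,0.09],"spin":0,"fingers":0.4},{"slide":[0,0,0.09],"spin":0,"fingers":0.4}]'
```

```text
time_s: 14.28
ee_pos: [0.4109, 0.2818, 0.1396]
tcp_rot: [-0.513, 3.099, 0.0]
wrist_force: [0.8, -0.1, -1.6]
grip_width: 0.0615
grip_force: 25.0
time_s: 15.15
ee_pos: [0.4124, 0.2809, 0.0501]
tcp_rot: [-0.509, 3.099, 0.0]
wrist_force: [-0.0, -0.0, -1.5]
grip_width: 0.0613
grip_force: 25.0
```

```bash
python3 -m handwheel '[{"slide":[0,0,0.003],"spin":0,"fingers":0.4},{"slide":[0,0,0.003],"spin":0,"fingers":0.4},{"slide":[0,0,0.003],"spin":0,"fingers":0.85},{"slide":[0,0,0.003],"spin":0,"fingers":1},{"slide":[0,0,0.003],"spin":0,"fingers":1},{"slide":[0,0,-0.03],"spin":0,"fingers":1},{"slide":[0,0,-0.08],"spin":0,"fingers":1},{"slide":[0,0,-0.13],"spin":0,"fingers":1},{"slide":[0,0,-0.155],"spin":0,"fingers":1}]'; python3 -m handwheel '[{"slide":[0.01,-0.035,0],"spin":5,"fingers":1},{"slide":[0.025,-0.09,0],"spin":10,"fingers":1},{"slide":[0.041,-0.147,0],"spin":15,"fingers":1},{"slide":[0.057,-0.204,0],"spin":20,"fingers":1},{"slide":[0.072,-0.26,0],"spin":25,"fingers":1},{"slide":[0.088,-0.317,0],"spin":30,"fingers":1},{"slide":[0.104,-0.374,0],"spin":35,"fingers":1},{"slide":[0.12,-0.431,0],"spin":40,"fingers":1},{"slide":[0.136,-0.488,0],"spin":45,"fingers":1},{"slide":[0.152,-0.545,0],"spin":50,"fingers":1},{"slide":[0.162,-0.582,0],"spin":55,"fingers":1},{"slide":[0.162,-0.582,0],"spin":55,"fingers":1}]'; python3 -m handwheel '[{"slide":[0,0,0],"spin":0,"fingers":1},{"slide":[0,0,0],"spin":0,"fingers":1}]'; python3 look.py w4 tin_1
```

```text
time_s: 16.27
ee_pos: [0.4129, 0.2812, 0.2074]
tcp_rot: [-0.509, 3.096, 0.001]
wrist_force: [0.5, 0.3, -1.0]
grip_width: 0.0881
grip_force: 0.0
time_s: 17.77
ee_pos: [0.4439, -0.3249, 0.2038]
tcp_rot: [-0.985, -2.983, 0.0]
wrist_force: [-0.1, -0.3, -0.5]
grip_width: 0.0881
grip_force: 0.0
time_s: 18.02
ee_pos: [0.4445, -0.3212, 0.2043]
tcp_rot: [-0.977, -2.986, -0.001]
wrist_force: [0.6, 0.5, 0.3]
grip_width: 0.0885
grip_force: 0.0
F [0.59 0.5  0.34] ee [ 0.4445 -0.3212  0.2043]
tin_1 mark_of 0.61 [ 0.444 -0.323  0.   ] [-0.0009 -0.0019  0.2043]
tin_1 recognise 0.6 [241.6 154.5 317.6 236.2]
```

```bash
python3 -m handwheel '[{"slide":[-0.001,-0.002,0.045],"spin":0,"fingers":1},{"slide":[-0.001,-0.002,0.09],"spin":0,"fingers":1},{"slide":[-0.001,-0.002,0.13],"spin":0,"fingers":1},{"slide":[-0.001,-0.002,0.155],"spin":0,"fingers":1},{"slide":[-0.001,-0.002,0.168],"spin":0,"fingers":1},{"slide":[-0.001,-0.002,0.168],"spin":0,"fingers":1},{"slide":[-0.001,-0.002,0.168],"spin":0,"fingers":0.6},{"slide":[-0.001,-0.002,0.168],"spin":0,"fingers":0.4},{"slide":[-0.001,-0.002,0.168],"spin":0,"fingers":0.4},{"slide":[-0.001,-0.002,0.168],"spin":0,"fingers":0.4},{"slide":[-0.001,-0.002,0.168],"spin":0,"fingers":0.4},{"slide":[-0.001,-0.002,0.168],"spin":0,"fingers":0.4}]' 30; python3 -m handwheel '[{"slide":[0,0,-0.01],"spin":0,"fingers":0.4},{"slide":[0,0,-0.03],"spin":0,"fingers":0.4},{"slide":[0,0,-0.07],"spin":0,"fingers":0.4},{"slide":[0,0,-0.11],"spin":0,"fingers":0.4},{"slide":[0,0,-0.14],"spin":0,"fingers":0.4},{"slide":[0,0,-0.152],"spin":0,"fingers":0.4},{"slide":[0,0,-0.152],"spin":0,"fingers":0.4},{"slide":[0,0,-0.152],"spin":0,"fingers":0.4},{"slide":[0,0,-0.152],"spin":0,"fingers":0.4}]'
python3 - <<'E'
from h import *
f=[]
for i in range(8): arm.camera("wrist");s=arm.get_state();f.append(s["wrist_force"])
print(np.mean(f,0).round(2),np.std(f,0).round(2))
e=np.array(s["ee_pos"]);print(e.round(3),tool(np.array([.48,-.12,e[2]])-e).round(3))
cv2.imwrite("pics/top1.png",arm.camera("top"))
E
```

```text
time_s: 19.68
ee_pos: [0.4448, -0.325, 0.0373]
tcp_rot: [0.979, 2.983, -0.001]
wrist_force: [0.9, 2.2, 5.5]
grip_width: 0.0613
grip_force: 30.0
time_s: 20.8
ee_pos: [0.4434, -0.324, 0.1867]
tcp_rot: [-0.979, -2.983, -0.002]
wrist_force: [0.0, 0.2, -3.4]
grip_width: 0.0614
grip_force: 30.0
[ 0.17  0.16 -3.51] [0.36 0.52 0.41]
[ 0.444 -0.325  0.188] [0.092 0.186 0.   ]
```

View pics/top1.png

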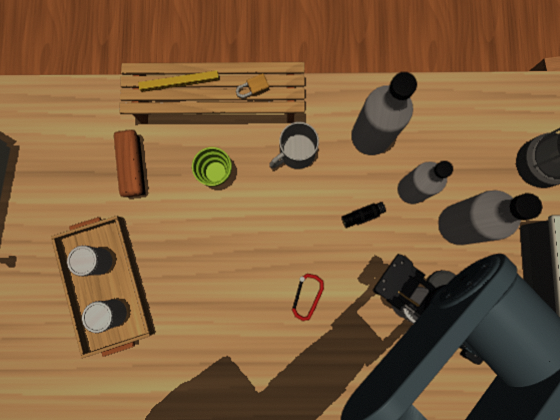

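The third tin pulls 3.5 N against 1.4 N and 1.2 N for the others, so it is the battery tin. The other two stand upright in the tray at (83,261) and (98,317), and nothing else has moved. Next I carry the battery tin over the middle.

```bash
python3 -m handwheel '[{"slide":[0.01,0.02,0],"spin":0,"fingers":0.4},{"slide":[0.027,0.055,0],"spin":0,"fingers":0.4},{"slide":[0.045,0.09,0],"spin":0,"fingers":0.4},{"slide":[0.062,0.125,0],"spin":0,"fingers":0.4},{"slide":[0.078,0.158,0],"spin":0,"fingers":0.4},{"slide":[0.088,0.178,0],"spin":0,"fingers":0.4},{"slide":[0.092,0.186,0],"spin":0,"fingers":0.4},{"slide":[0.092,0.186,0],"spin":0,"fingers":0.4},{"slide":[0.092,0.186,0],"spin":0,"fingers":0.4},{"slide":[0.092,0.186,0],"spin":0,"fingers":0.4},{"slide":[0.092,0.186,0],"spin":0,"fingers":0.4},{"slide":[0.092,0.186,0],"spin":0,"fingers":0.4}]' 30; python3 - <<'E'
from h import *
cv2.imwrite("pics/side1.png",arm.camera("side"))
E
```

```text
time_s: 22.75
ee_pos: [0.4801, -0.1207, 0.1883]
tcp_rot: [-0.981, -2.985, -0.0]
wrist_force: [-0.1, 0.6, -2.9]
grip_width: 0.0612
grip_force: 30.0
```

View pics/side1.png

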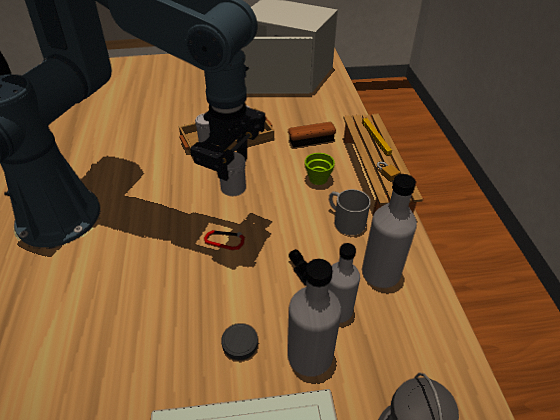

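The battery tin hangs upright in the gripper at (232,175), above the open middle, and the bystanders are where they were.

```bash
python3 -c "
from plant import arm
print(arm.sign_off())"
```

```text
the job is handed in; nothing more can be done
None
```

Job handed in at about 23 s: the two lighter tins (about 1.4 N and 1.2 N) stand in the tray, and the battery tin (about 3.5 N) is held upright in the gripper about 15 cm above the middle of the shelf.

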